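# Pull the setting block and set a toy truck's axle end cap

### The arm

A 6-joint arm with a two-finger parallel gripper is mounted at the origin on the work surface. World frame = base frame: x ahead of the robot, y to its left, z up, the work surface at z = 0. Lengths are in m, angles in degrees, forces in N, time in s.
With the tool pointing down it reaches from about 0.25 to 0.85 m from the base axis. Payload 12.5 kg.
Tool frame: the origin (TCP) lies between the finger pads, 19 mm behind the fingertips; this is the grasp point; z points along the fingers, y is the direction in which the jaws open and shut (so a half turn about z gives the same grasp; the last joint's range is limited). The gripper opens to 93 mm and grips with 3 to 60 N. Pads are 15 mm wide; open, the fingers measure 128 mm over their backs; the gripper's body (75 mm by 188 mm) begins 65 mm behind the grasp point.
Start: joints at [59.038, 20.094, 94.641, -0, 65.266, -4.847], TCP at [0.242, 0.494, 0.237] pointing down, gripper open.
Joint ranges: [-157.81, 157.81], [-45, 120.19], [0.68, 151.7], [-89.99, 269.99], [4.06, 180], [-164.3, 164.3]. Speed limits (degrees/s): [127.2, 127.2, 159.86, 180, 180, 180].

### API

Orientations are given as [roll, pitch, yaw] about the fixed x, y, z axes, in that order (R = Rz(yaw) Ry(pitch) Rx(roll)).
In Python, from station import arm, viewer gives the robot as it stands.
- The arm moves only by the tool send_rows, never from a script. Its argument "deltas" is a list of rows, each a list of 3 entries, a list of its own where there are three numbers: the shift along the tool's x, y, z in mm, then the turn about the tool's z in rad, then the opening, from 0 (shut) to 1 (fully open). A call has 1 to 20 rows; each row shifts and turns the commanded pose from where the row before left it, along the tool's axes as they then stand; what a row does not reach is not made up. A row lasts 1/8 s, in which the tool goes at most 62.5 mm and 10.7 degrees, less where a joint would pass 70% of its speed; a pose out of reach is approached as far as the arm can. A call is refused whole if a number of a shift passes 62.5 or a number of a turn 0.188, either way. A call with a gripper value outside its range is refused whole. The fingers move at their own pace and stop on an object; the grip force is fixed at half the most. Time passes only in rows, so rows that do not move let the fingers close. It gives the time, the measured TCP pose, the force and the opening at its end, in the units of the state.
- arm.sense(): the state, without advancing time (a new reading comes with each control period).
- viewer.grab_frame(name): name is "side" or "top"; returns the picture (384x512x3 uint8, red, green, blue); there is no depth.
- viewer.get_calibration(name): a dict with "fovy" (degrees; the focal length in pixels is half the picture's height over the tangent of half this angle, whatever the lens; pixels are square), "cx", "cy" (the principal point, pixels), "xyz" and "orientation" of the camera in the world. Camera axes: x right, y down, z forward; pixel columns grow to the right and rows downward; lengths in m; the calibration is good to about 2 mm. A picture is of the moment at which its call begins. get_calibration takes no time and is no camera call.
- arm.job_done(): hands the job in, once; it reports no verdict.
The state is a dict: "clock": time; "q": joint angles; "qvel": joint speeds; "effort": joint torques, N m; "position": TCP position; "tool_rot": TCP orientation; "wrist_force": force on the tool from outside, world axes, zero at the start; "torque": the same for the moment, N m; "opening": finger opening in m.
Only numpy, scipy, OpenCV 4.12 (cv2) and the standard library are available. Lean on these libraries where they do the work, as an engineer would, in place of code of your own. Each camera call takes 0.05 s, during which the arm holds its last target.

### The job

Finish fitting the toy truck's wheel on the axle jig: draw the blue setting block out from under the wheel and lay it, without dropping it, fully home in its own blue-labelled pocket on the rack. Then screw the white end cap clockwise down the axle until it bottoms out, back it off a quarter turn so that the wheel runs free, and finish with the cap still gripped there, held still so that a colleague can drive its locking screw. Leave the yellow and red blocks, the spare wheel and the tray of caps where they are.

Things in the scene. Friction and masses are not known exactly. Their poses are not given: they have to be found in the camera images.
- axle_jig: fixed aluminium jig, plate 200 x 140 mm, top 45 mm above the table; place and yaw vary. Origin on the axle's vertical centre line at table level; x is level, the way the blue block is drawn out; z up. A 16 mm axle stands upright on it, carrying the wheel and, on top, the white end cap. A 14 mm gap between plate and wheel holds the blue block. A red clamp foot, 10 mm high, lies at the -x end
- blue_block: loose blue fork-shaped block, 0.08 to 0.17 kg, 12 mm thick, 44 mm wide, x -22 to +82 mm. Origin under the centre of the fork's 22 mm slot (open to -x, shut at x +14); x to its grip, z up. Grip: upright tab, x 66 to 82, 12 mm thick in y, top 56 mm over the underside. Starts flat on the jig, fork round the axle, 2 mm free below the wheel: draw it out level along +x 80 mm before lifting
- blue_block_grip (a point): point to grip on the blue block's tab: 74 mm along x from the block's origin, 40 mm above its underside; close the fingers across the tab (along the block's y, 12 mm)
- blue_pocket: fixed grey pocket on the rack, blue label at its +x end; one of three places. Origin at its underside where a seated block's slot centre comes, x to the seated block's tab end, z up. Inside x -25 to +85, 50 mm wide (3 mm free round the block), floor 4 mm up, walls 14 high. A 14 mm pin at the origin, top 13 mm up, enters the slot. Neighbours 80 mm to the sides: open the fingers little there
- yellow_block: yellow setting block, 8 mm thick, otherwise the same shape as the blue one; lies in its own yellow-labelled pocket, leave it
- red_block: red setting block, 16 mm thick, otherwise the same shape as the blue one; lies in its own red-labelled pocket, leave it
- wheel: black toy-truck wheel with light-blue centre on the jig's axle, about 102 mm across, free to spin; origin at the centre of its underside, 59 mm above the table; tyre to 99 mm, hub boss (38 mm across) to 105 mm above the table
- end_cap: white ribbed screw cap on the axle, 36 mm across, 30 mm high; origin at the centre of its underside, z up, x along the black line on its top; turns and sinks with its thread. Fully down its underside rests on the hub boss, 105 mm above the table
- cap_grip (a point): point on the cap's axis 22 mm above its underside, the height for the TCP when gripping it from above (the finger tips then stay 3 mm over the hub boss); any yaw will do
- cap_turn (a joint): angle of the cap on its thread, rad: 0 = bottomed out on the hub, grows as it is unscrewed (anticlockwise seen from above, ordinary right-hand thread). It starts 2.4 to 4.0 rad above the bottom. Pitch 3 mm per turn, thread friction about 0.04 N m, a firm stop at 0. Stays where it is left
- spare_wheel: loose spare black wheel lying flat, 102 mm across, 46 mm high, origin under its centre; leave it
- cap_tray: small green tray of spare caps, 130 x 100 mm, 35 mm high, origin under its centre; leave it
Things that resemble listed ones, but are neither listed nor needed, are in the scene too. Of the things that look like the blue_block, the largest one is meant.

How it is judged:
By the outcome, as a careful person would: the job done as asked, in the order asked, and still so for the second after the job is handed in, while the arm keeps its last pose, push and grip.
It also fails if it takes over 72 s, if anything falls off the work surface, if the arm or the gripper's body presses on something with over 40 N, if the wrist force passes 120 N, or if a joint passes its speed limit or range.

## Working session

There is one attempt and no reset: what is moved stays moved. The work goes in short steps, Python scripts to look and compute and a tool call to move; the robot and the scene stay as the last step left them, time stands still between calls to the robot, and variables do not carry over. Pictures are saved under pics/ and viewed, and the job is handed in when it is done.

Besides the shell and the picture viewer there is one more tool, called after "Request:" as name(argument=value, ...) on one line, values as JSON. send_rows: Moves the arm, as the interface text tells. Its arguments: {"type":"object","properties":{"deltas":{"type":"array","items":{"type":"array"}}},"required":["deltas"]}

```bash
ls; mkdir -p pics; python3 - <<'E'
from station import arm, viewer
import cv2
for n in ("side","top"):
    im=viewer.grab_frame(n); cv2.imwrite(f"pics/{n}0.png",im[:,:,::-1]); print(n,viewer.get_calibration(n))
print(arm.sense())
E
```

```text
pics
side {'fovy': 50.628960790547126, 'cx': 255.2940838807371, 'cy': 194.37835677221662, 'xyz': array([0.32531579, 0.49899892, 0.81833507]), 'orientation': array([-136.92121334,   -0.91716135, -156.17416182])}
top {'fovy': 49.49625171004808, 'cx': 254.42109754261185, 'cy': 194.5359005666065, 'xyz': array([ 0.5086357 , -0.11264477,  1.04720042]), 'orientation': array([-174.0188032 ,   -0.90232914,  -90.91985028])}
{'clock': 0.1, 'q': array([ 5.90365179e+01,  2.01213996e+01,  9.46717677e+01, -2.94026963e-05,
        6.52641026e+01, -4.84619413e+00]), 'qvel': array([ 0.0222696 , -0.11233075,  0.01729116, -0.15318475, -0.02037965,
       -0.09404593]), 'effort': array([ 5.72794816e-04, -4.98035753e+01, -2.85703361e+01,  7.00470549e-02,
        2.39544699e-02, -9.40460041e-05]), 'position': array([0.24194308, 0.49362309, 0.23696387]), 'tool_rot': array([-1.79942933e+02, -4.81162885e-03,  1.53882722e+02]), 'wrist_force': array([-0.44486256, -0.06871288, -1.06289432]), 'torque': array([-0.01182477, -0.01201902, -0.02247549]), 'opening': 0.0930686249549166}
```

View pics/side0.png

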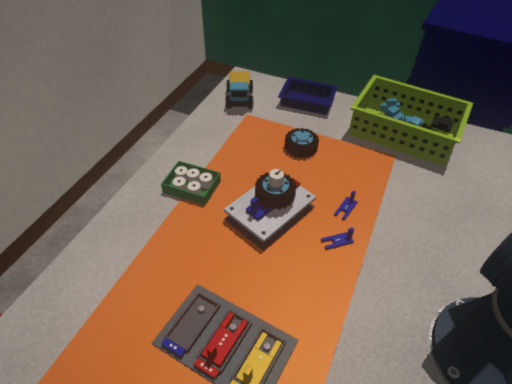

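View pics/top0.png

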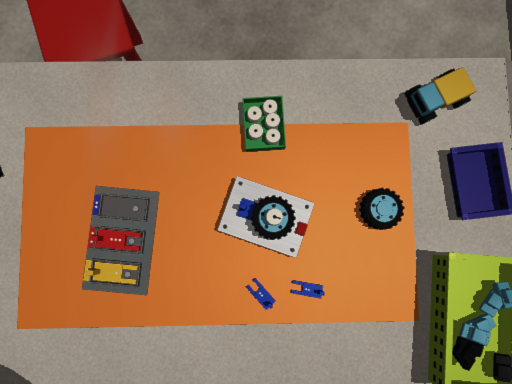

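```bash
cat > h.py <<'E'
import numpy as np, cv2
from scipy.spatial.transform import Rotation as R
from station import arm, viewer
def cal(n):
    c=viewer.get_calibration(n); f=192/np.tan(np.radians(c['fovy']/2))
    return f,c['cx'],c['cy'],np.array(c['xyz']),R.from_euler('xyz',c['orientation'],degrees=True).as_matrix()
def cast(n,px,z):
    f,cx,cy,t,M=cal(n); px=np.atleast_2d(px).astype(float)
    d=np.c_[(px[:,0]-cx)/f,(px[:,1]-cy)/f,np.ones(len(px))]@M.T
    return t+d*((z-t[2])/d[:,2])[:,None]
def proj(n,P):
    f,cx,cy,t,M=cal(n); c=(np.atleast_2d(P)-t)@M
    return np.c_[cx+f*c[:,0]/c[:,2],cy+f*c[:,1]/c[:,2]]
def crop(src,dst,x,y,w,h,s):
    im=cv2.imread(src)[y:y+h,x:x+w]; cv2.imwrite(dst,cv2.resize(im,None,fx=s,fy=s,interpolation=cv2.INTER_CUBIC))
E
python3 - <<'E'
from h import *
crop('pics/top0.png','pics/t_jig.png',210,170,112,95,7)
crop('pics/top0.png','pics/t_rack.png',75,180,95,120,5)
crop('pics/side0.png','pics/s_jig.png',215,160,110,90,7)
crop('pics/side0.png','pics/s_rack.png',150,280,150,104,5)
E
```

```text
(no output)
```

View pics/t_jig.png

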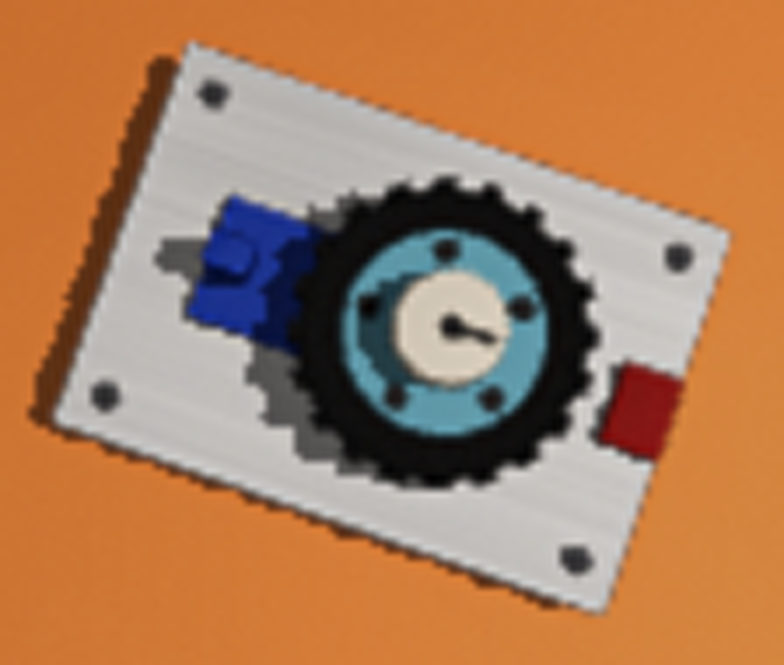

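View pics/t_rack.png

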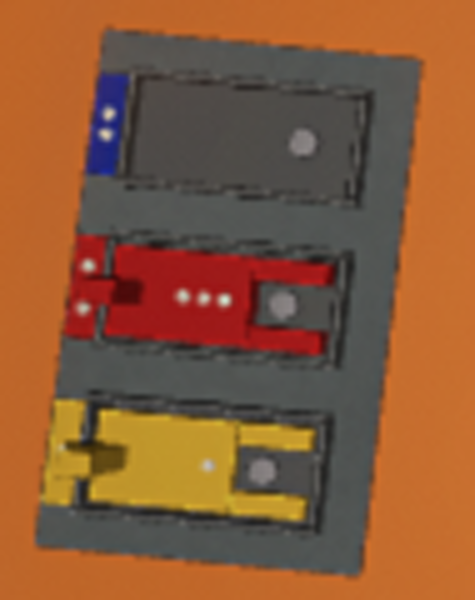

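View pics/s_jig.png

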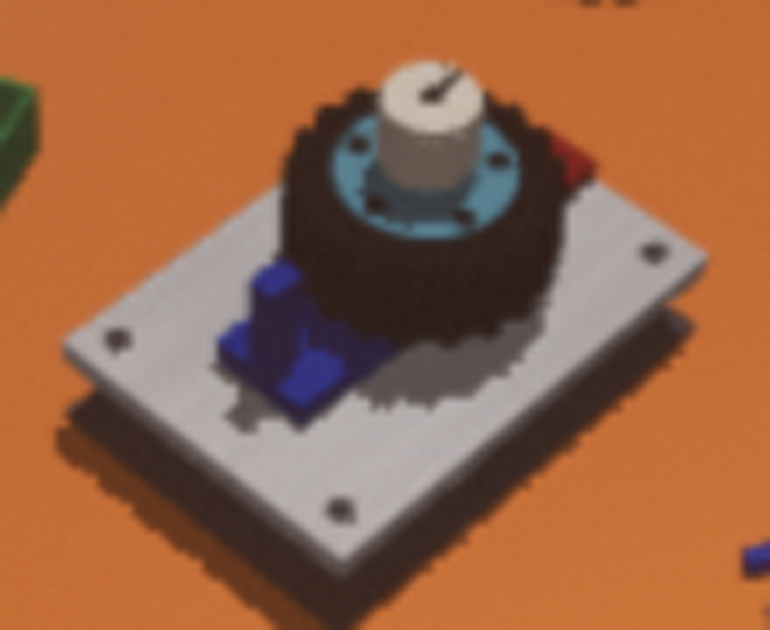

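View pics/s_rack.png

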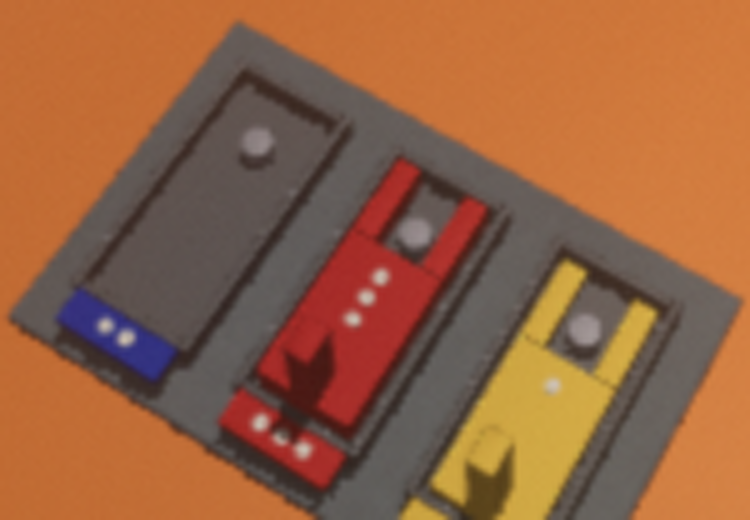

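```bash
python3 - <<'E'
from h import *
def o(x,y,s,pts): return np.array([[x+(u+.5)/s-.5,y+(v+.5)/s-.5] for u,v in pts])
np.set_printoptions(precision=4,suppress=True)
def tri(a,b):
    A=[];B=[]
    for n,p in(('top',a),('side',b)):
        f,cx,cy,t,M=cal(n); d=M@np.array([(p[0]-cx)/f,(p[1]-cy)/f,1]); d/=np.linalg.norm(d); Q=np.eye(3)-np.outer(d,d); A.append(Q);B.append(Q@t)
    return np.linalg.solve(sum(A),sum(B))
T=o(210,170,7,[(190,42),(732,234),(604,612),(54,424)])
S=o(215,160,7,[(62,345),(342,566),(708,258)])
print('plate top',cast('top',T,.045)); print('plate side',cast('side',S,.045))
print(tri(T[0],S[0]),tri(T[3],S[1]),tri(T[2],S[2]))
Ht=o(210,170,7,[(213,94),(679,257),(576,559),(105,396)]);Hs=o(215,160,7,[(118,339),(341,511),(655,253)])
print('holes',tri(Ht[0],Hs[0]),tri(Ht[3],Hs[1]),tri(Ht[2],Hs[2]), cast('top',Ht,.045).mean(0))
c=tri(o(210,170,7,[(452,326)])[0],o(215,160,7,[(431,96)])[0]);print('cap top',c)
Tb=tri(o(210,170,7,[(230,252)])[0],o(215,160,7,[(276,273)])[0]);print('tab top',Tb, cast('top',o(210,170,7,[(230,252)]),.101))
# rack
Pt=o(75,180,5,[(303,142),(283,304),(262,470)]);Ps=o(150,280,5,[(257,140),(415,233),(585,330)])
for a,b in zip(Pt,Ps): print('pin',tri(a,b),cast('top',a,.013),cast('side',b,.013))
# inner corners of blue pocket top rim
Wt=o(75,180,5,[(137,77),(367,95),(358,202),(126,180)]);print('pocket corners t',cast('top',Wt,.014))
Ws=o(150,280,5,[(82,290),(244,72),(343,128),(187,350)]);print('pocket corners s',cast('side',Ws,.014))
E
```

```text
plate top [[ 0.6603 -0.0878  0.045 ]
 [ 0.5907 -0.2743  0.045 ]
 [ 0.4621 -0.2266  0.045 ]
 [ 0.5289 -0.0398  0.045 ]]
plate side [[ 0.659  -0.0883  0.045 ]
 [ 0.5286 -0.0395  0.045 ]
 [ 0.4602 -0.2266  0.045 ]]
[ 0.6596 -0.0881  0.0451] [ 0.5288 -0.0398  0.0446] [ 0.4612 -0.2269  0.0444]
holes [ 0.6408 -0.0959  0.0493] [ 0.5375 -0.0577  0.0491] [ 0.4793 -0.2174  0.0483] [ 0.5609 -0.1565  0.045 ]
cap top [ 0.555  -0.1709  0.1392]
tab top [ 0.5819 -0.1016  0.1054] [[ 0.5827 -0.1014  0.101 ]]
pin [0.5864 0.1625 0.0226] [[0.5875 0.1652 0.013 ]] [[0.5892 0.1584 0.013 ]]
pin [0.5075 0.1716 0.0209] [[0.5078 0.1739 0.013 ]] [[0.5089 0.1683 0.013 ]]
pin [0.4278 0.1805 0.0212] [[0.4275 0.1829 0.013 ]] [[0.4285 0.1771 0.013 ]]
pocket corners t [[0.6209 0.2473 0.014 ]
 [0.6103 0.1336 0.014 ]
 [0.5573 0.1375 0.014 ]
 [0.5699 0.2516 0.014 ]]
pocket corners s [[0.6214 0.2461 0.014 ]
 [0.6099 0.1326 0.014 ]
 [0.5579 0.1386 0.014 ]
 [0.57   0.25   0.014 ]]
```

```bash
python3 - <<'E'
from h import *
crop('pics/top0.png','pics/t_r2.png',88,182,76,48,10)
crop('pics/side0.png','pics/s_r2.png',150,282,76,76,9)
E
```

```text
(no output)
```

View pics/t_r2.png

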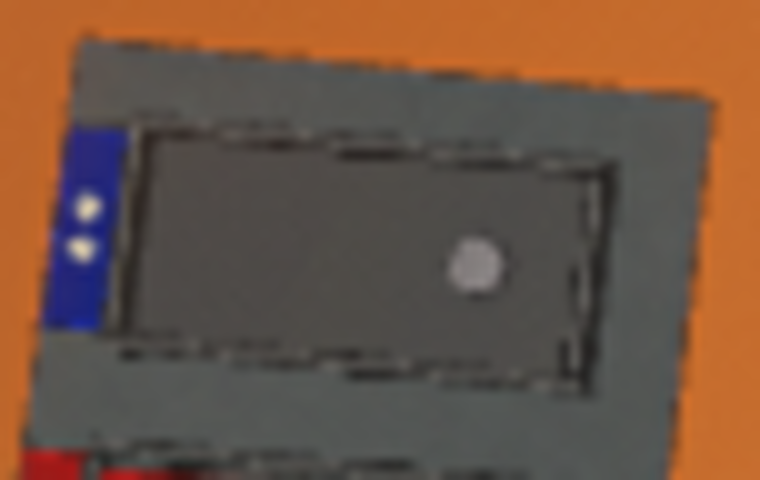

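View pics/s_r2.png

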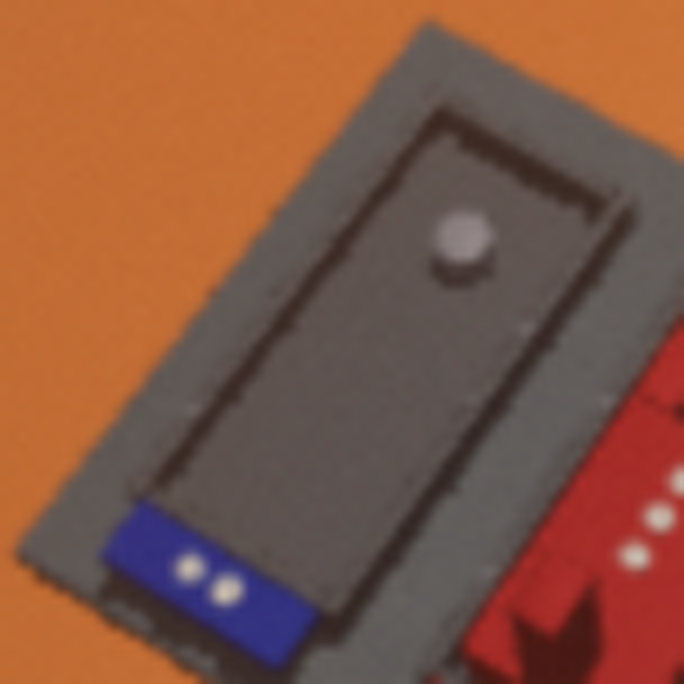

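```bash
cat >> h.py <<'E'
def o(x,y,s,pts): return np.array([[x+(u+.5)/s-.5,y+(v+.5)/s-.5] for u,v in pts])
np.set_printoptions(precision=4,suppress=True)
def tri(a,b):
    A=[];B=[]
    for n,p in(('top',a),('side',b)):
        f,cx,cy,t,M=cal(n); d=M@np.array([(p[0]-cx)/f,(p[1]-cy)/f,1]); d/=np.linalg.norm(d); Q=np.eye(3)-np.outer(d,d); A.append(Q);B.append(Q@t)
    return np.linalg.solve(sum(A),sum(B))
E
python3 - <<'E'
from h import *
names=['labUL','labUR','labLL','dot1','dot2','pin','rackTL','rackTR','inTL','inTR','inBL','inBR']
t=o(88,182,10,[(70,128),(128,128),(42,328),(88,208),(81,248),(475,265),(82,38),(714,100),(140,132),(612,165),(112,338),(590,390)])
s=o(150,282,9,[(102,560),(140,500),(275,668),(190,569),(227,591),(464,237),(18,552),(430,20),(150,488),(440,112),(335,625),(630,210)])
for n,a,b in zip(names,t,s): print(n,tri(a,b))
E
```

```text
labUL [0.6218 0.2632 0.0204]
labUR [0.6213 0.2485 0.0216]
labLL [0.5731 0.2685 0.0223]
dot1 [0.6019 0.2576 0.0227]
dot2 [0.5919 0.2588 0.0234]
pin [0.5862 0.1629 0.0222]
rackTL [0.6455 0.2655 0.0069]
rackTR [0.6278 0.108  0.0069]
inTL [0.6203 0.2454 0.0223]
inTR [0.6112 0.132  0.0122]
inBL [0.5695 0.2533 0.0154]
inBR [0.5558 0.1367 0.0137]
```

Request:
send_rows(deltas=[[[0,0,0],0.183,0.5],[[0,0,0],0.183,0.5],[[0,0,0],0.183,0.5],[[0,0,0],0.183,0.5],[[0,0,0],0.183,0.5],[[0,0,0],0.183,0.5],[[0,0,0],0.183,0.5],[[0,0,0],0.185,0.5]])

```text
clock: 1.1
position: [0.242, 0.4937, 0.2371]
tool_rot: [-180.0, 0.0, 69.5]
wrist_force: [-0.2, 1.4, -0.4]
opening: 0.0466
```

Request:
send_rows(deltas=[[[-20,24,0],0,0.5],[[-32,38,0],0,0.5],[[-32,38,0],0,0.5],[[-32,38,0],0,0.5],[[-32,38,0],0,0.5],[[-32,38,0],0,0.5],[[-32,38,0],0,0.5],[[-32,38,0],0,0.5],[[-32,38,0],0,0.5],[[-32,38,0],0,0.5],[[-32,38,0],0,0.5],[[-32,38,0],0,0.5],[[-32,38,0],0,0.5],[[-32,38,0],0,0.5],[[-6,6,0],0,0.5],[[0,0,0],0,0.5]])

```text
clock: 3.1
position: [0.5818, -0.1012, 0.237]
tool_rot: [-179.9, -0.0, 69.9]
wrist_force: [-0.4, 0.9, -0.5]
opening: 0.0467
```

```bash
cat >> h.py <<'E'
def go(x,y,z=None,yaw=None):
    s=arm.sense(); p=s['position']; M=R.from_euler('xyz',s['tool_rot'],degrees=True).as_matrix()
    d=np.array([x,y,p[2] if z is None else z])-p
    print('clk',s['clock'],'pos',p,'rot',s['tool_rot'],'F',s['wrist_force'],'T',s['torque'],'open',s['opening'],'q',s['q'].round(1))
    print('shift mm',(M.T@d*1000).round(1), '' if yaw is None else np.radians((s['tool_rot'][2]-yaw+180)%360-180).round(4))
E
python3 - <<'E'
from h import *
for n in ("side","top"):
    im=viewer.grab_frame(n); cv2.imwrite(f"pics/{n}1.png",im[:,:,::-1])
go(.5815,-.1015,.085,69.85)
crop('pics/top1.png','pics/t1.png',190,150,140,115,5)
crop('pics/side1.png','pics/s1.png',200,100,140,115,5)
E
```

```text
clk 3.2 pos [ 0.5816 -0.1003  0.2373] rot [-179.9631   -0.0078   69.9364] F [ 0.0475  0.3081 -0.891 ] T [-0.0776  0.1436  0.0081] open 0.04649299104589489 q [-14.3  24.3  88.4   0.   67.3   5.8]
shift mm [ -1.2   0.4 152.3] 0.0015
```

View pics/s1.png

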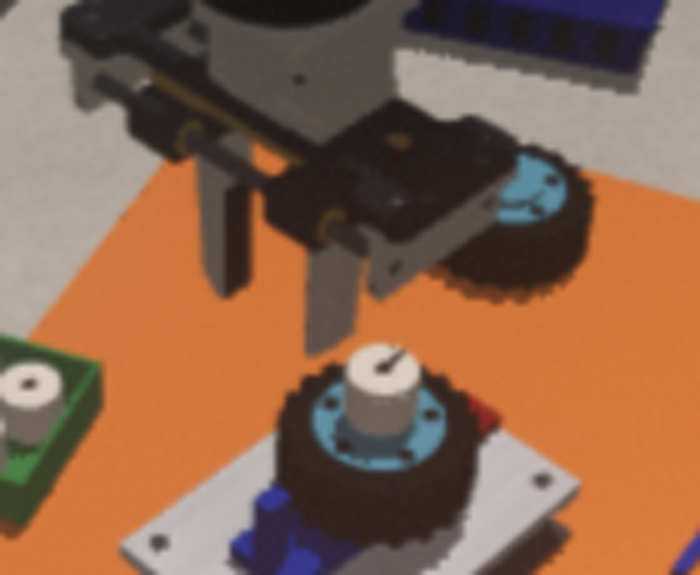

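View pics/t1.png

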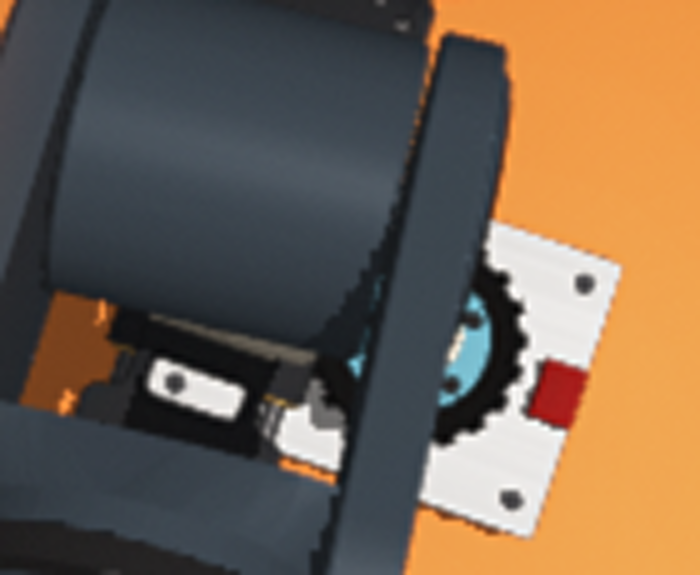

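Request:
send_rows(deltas=[[[0,0,36],0,0.5],[[0,0,36],0,0.5],[[0,0,36],0,0.5],[[0,0,0],0,0.5],[[0,0,0],0,0.5]])

```text
clock: 3.82
position: [0.5827, -0.1009, 0.131]
tool_rot: [179.9, -0.0, 69.9]
wrist_force: [0.6, 0.7, -0.8]
opening: 0.0465
```

```bash
python3 - <<'E'
from h import *
im=viewer.grab_frame("side"); cv2.imwrite("pics/side2.png",im[:,:,::-1])
go(.5815,-.1015,.085,69.85)
crop('pics/side2.png','pics/s2.png',215,130,100,110,5)
E
```

```text
clk 3.875 pos [ 0.5829 -0.1011  0.1313] rot [179.8567  -0.0145  69.9216] F [ 0.7996 -0.1418  0.312 ] T [-0.0698  0.1052  0.0203] open 0.046281281293687214 q [-14.4  31.4  93.6   0.   54.8   5.7]
shift mm [-0.8 -1.3 46.3] 0.0012
```

View pics/s2.png

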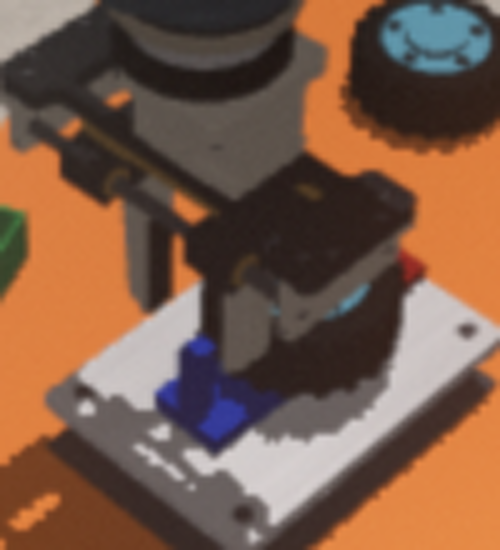

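Request:
send_rows(deltas=[[[0,-0.5,20],0,0.5],[[-0.5,-0.5,18],0,0.4],[[-0.3,0,8],0,0.35],[[0,0,0],0,0.3],[[0,0,0],0,0.25]])

```text
clock: 4.5
position: [0.5813, -0.1019, 0.084]
tool_rot: [180.0, -0.0, 69.9]
wrist_force: [-0.7, -0.1, -0.4]
opening: 0.0243
```

Request:
send_rows(deltas=[[[0,0,0],0,0.2],[[0,0,0],0,0.15],[[0,0,0],0,0.1],[[0,0,0],0,0.05],[[0,0,0],0,0],[[0,0,0],0,0],[[0,0,0],0,0]])

```text
clock: 5.38
position: [0.5811, -0.1018, 0.0836]
tool_rot: [180.0, -0.0, 69.9]
wrist_force: [-0.9, 1.1, 5.5]
opening: 0.0119
```

```bash
python3 - <<'E'
from h import *
im=viewer.grab_frame("side"); cv2.imwrite("pics/side3.png",im[:,:,::-1])
go(.5815,-.1015,.085,69.85)
crop('pics/side3.png','pics/s3.png',215,130,100,110,5)
E
```

```text
clk 5.425 pos [ 0.5811 -0.1018  0.0836] rot [179.9825  -0.0035  69.8873] F [-0.6229  0.6918  5.0411] T [ 0.0235  0.194  -0.0165] open 0.011688106075236272 q [-14.5  35.2  95.2   0.   49.6   5.7]
shift mm [ 0.4  0.3 -1.4] 0.0007
```

View pics/s3.png

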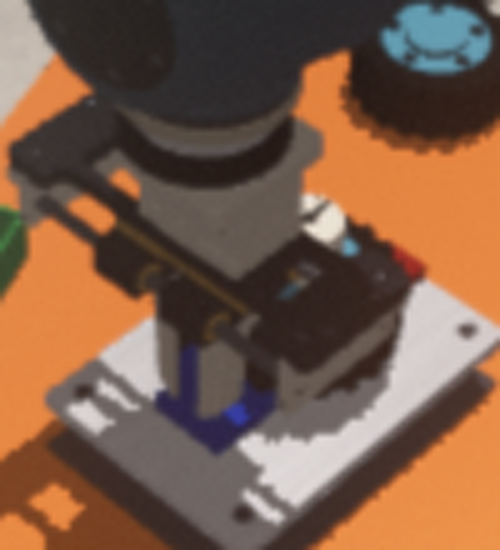

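Request:
send_rows(deltas=[[[0,0,-0.7],0,0],[[3,0,0],0,0],[[6,0,0],0,0],[[8,0,0],0,0],[[8,0,0],0,0],[[8,0,0],0,0]])

```text
clock: 6.18
position: [0.5925, -0.0701, 0.0841]
tool_rot: [-180.0, -0.0, 69.9]
wrist_force: [-0.3, 0.3, -1.4]
opening: 0.0117
```

Request:
send_rows(deltas=[[[8,0,0],0,0],[[8,0,0],0,0],[[8,0,0],0,0],[[8,0,0],0,0],[[8,0,0],0,0],[[6,0,0],0,0],[[5,0,0],0,0],[[2,0,0],0,0],[[2,0,0],0,0],[[0,0,0],0,0]])

```text
clock: 7.42
position: [0.6112, -0.0192, 0.0841]
tool_rot: [-180.0, 0.0, 69.9]
wrist_force: [0.6, -0.4, -1.7]
opening: 0.0119
```

```bash
python3 - <<'E'
from h import *
im=viewer.grab_frame("side"); cv2.imwrite("pics/side4.png",im[:,:,::-1])
go(.5811+.085*.3439,-.1018+.085*.939,.0845,69.87)
crop('pics/side4.png','pics/s4.png',205,130,110,120,5)
E
```

```text
clk 7.475 pos [ 0.6112 -0.0192  0.0841] rot [-179.9984    0.0028   69.8858] F [ 0.2333  0.3946 -1.2318] T [0.0143 0.0394 0.0176] open 0.011621151832631392 q [-6.2 37.  91.7 -0.  51.4 14. ]
shift mm [-2.9  0.2 -0.4] 0.0003
```

View pics/s4.png

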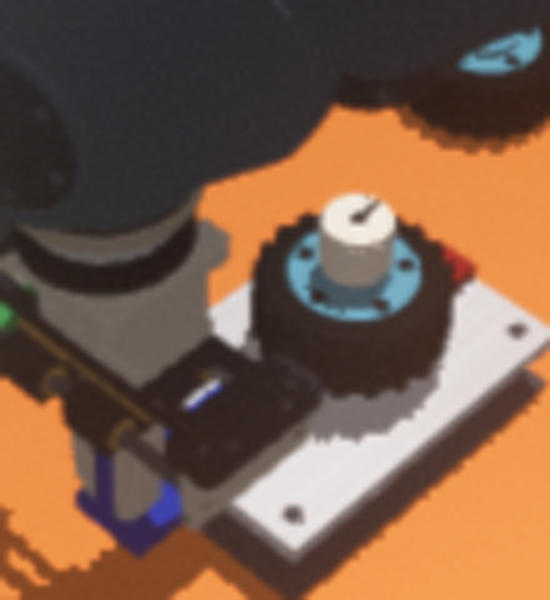

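Request:
send_rows(deltas=[[[0,0,-10],0,0],[[0,0,-25],0,0],[[0,0,-35],0,0],[[0,0,-20],0,0],[[0,0,0],-0.06,0],[[0,0,0],-0.06,0],[[0,0,0],-0.06,0],[[0,0,0],-0.06,0],[[0,0,0],0,0]])

```text
clock: 8.6
position: [0.6112, -0.0192, 0.1748]
tool_rot: [180.0, 0.0, 83.6]
wrist_force: [0.2, -0.3, -1.5]
opening: 0.0118
```

```bash
python3 - <<'E'
from h import *
go(.5943,.2361,.17,83.65)
E
```

```text
clk 8.6 pos [ 0.6112 -0.0192  0.1748] rot [179.9674   0.0015  83.6142] F [ 0.2243 -0.2631 -1.4979] T [-0.0292  0.0466  0.0114] open 0.011752675068486264 q [-6.2 30.2 88.5 -0.  61.2  0.2]
shift mm [251.9 -45.2   4.7] -0.0006
```

Request:
send_rows(deltas=[[[12,-2,0],0,0],[[30,-5,0],0,0],[[40,-7,0],0,0],[[40,-7,0],0,0],[[40,-7,0],0,0],[[40,-8,0],0,0],[[30,-6,0],0,0],[[15,-3,0],0,0],[[5,0,0],0,0],[[0,0,30],0,0],[[0,0,30],0,0],[[0,0,20],0,0],[[0,0,0],0,0],[[0,0,0],0,0]])

```text
clock: 10.35
position: [0.5951, 0.2363, 0.0952]
tool_rot: [179.9, -0.0, 83.6]
wrist_force: [-1.4, -0.7, -1.4]
opening: 0.0121
```

```bash
python3 - <<'E'
from h import *
for n in ("side","top"):
    im=viewer.grab_frame(n); cv2.imwrite(f"pics/{n}5.png",im[:,:,::-1])
go(.5943,.2361,.052,83.65)
crop('pics/side5.png','pics/s5.png',130,254,160,130,5)
crop('pics/top5.png','pics/t5.png',70,150,110,110,6)
E
```

```text
clk 10.45 pos [0.595  0.2364 0.0954] rot [179.9002  -0.0421  83.6346] F [-0.0772 -0.0695 -1.4002] T [-0.0416  0.102   0.0128] open 0.011771178238533821 q [17.5 38.6 86.6 -0.  54.7 23.9]
shift mm [-0.4 -0.8 43.4] -0.0003
```

View pics/s5.png

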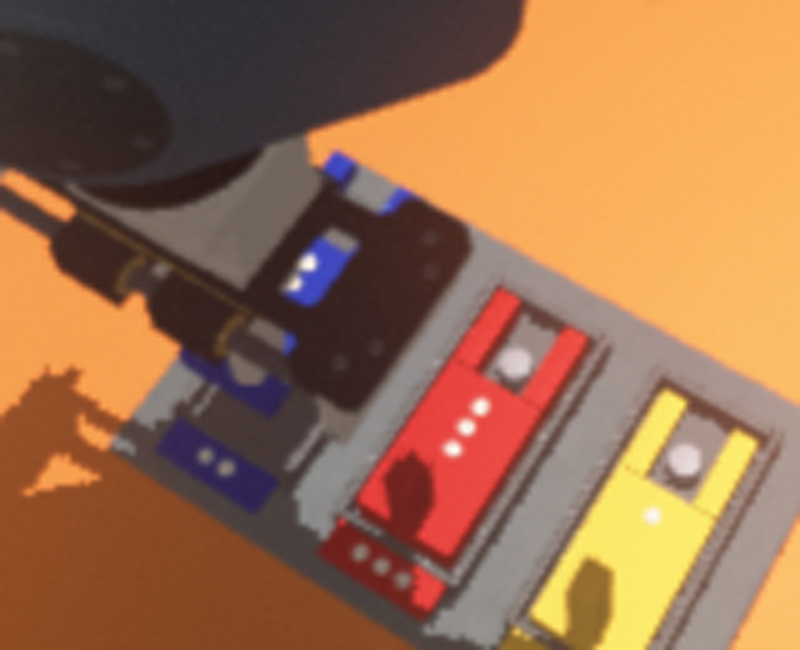

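View pics/t5.png

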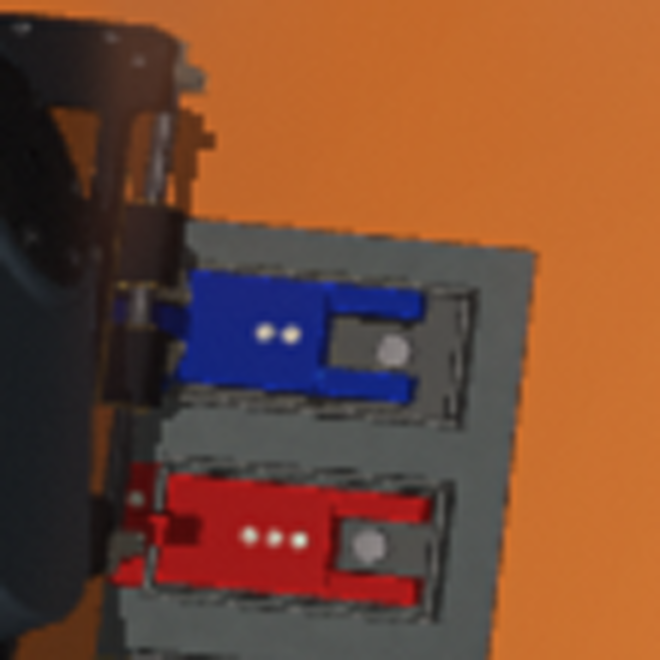

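```bash
python3 - <<'E'
from h import *
p=np.array([.595,.2364]); ex=np.array([np.cos(np.radians(83.63)),np.sin(np.radians(83.63))]); ey=np.array([-ex[1],ex[0]])
for n,c in dict(tipU=(425,291),tipU2=(425,320),tipL=(415,404),tipL2=(418,378),slotU=(330,313),slotL=(324,373),tipmid=(420,348),slotmid=(327,343)).items():
    w=cast('top',o(70,150,6,[c]),.0687)[0,:2]; print(n,w,'rel tcp',((w-p)@ex).round(4),((w-p)@ey).round(4),'in blk x',((w-p)@ex+.074).round(4))
# pin again
t=o(70,150,6,[(394,351),(370,546)]); print(cast('top',t,.021))
E
```

```text
tipU [0.6064 0.1384] rel tcp -0.0962 -0.0222 in blk x -0.0222
tipU2 [0.595  0.1382] rel tcp -0.0976 -0.0109 in blk x -0.0236
tipL [0.5622 0.1417] rel tcp -0.0978 0.0221 in blk x -0.0238
tipL2 [0.5723 0.1407] rel tcp -0.0977 0.0119 in blk x -0.0237
slotU [0.5983 0.1753] rel tcp -0.0604 -0.01 in blk x 0.0136
slotL [0.5748 0.1772] rel tcp -0.0611 0.0135 in blk x 0.0129
tipmid [0.584 0.14 ] rel tcp -0.097 0.0002 in blk x -0.023
slotmid [0.5865 0.1762] rel tcp -0.0607 0.0017 in blk x 0.0133
[[0.5866 0.1629 0.021 ]
 [0.5074 0.1716 0.021 ]]
```

Request:
send_rows(deltas=[[[0.5,-0.3,10],0,0],[[0,0,13],0,0],[[0,0,8],0,0],[[0,0,2],0,0],[[0,0,2],0,0],[[0,0,2],0,0],[[0,0,0],0,0],[[0,0,0],0,0]])

```text
clock: 11.45
position: [0.5942, 0.2368, 0.0573]
tool_rot: [180.0, -0.0, 83.6]
wrist_force: [-0.6, -0.8, -2.0]
opening: 0.012
```

Request:
send_rows(deltas=[[[0,0,1],0,0],[[0,0,1],0,0],[[0,0,1],0,0],[[0,0,1],0,0],[[0,0,1],0,0],[[0,0,0],0,0]])

```text
clock: 12.2
position: [0.5941, 0.2368, 0.052]
tool_rot: [-180.0, 0.0, 83.6]
wrist_force: [-0.9, -0.4, -1.1]
opening: 0.0117
```

Request:
send_rows(deltas=[[[0,0,0.7],0,0],[[0,0,0.7],0,0],[[0,0,0],0,0]])

```text
clock: 12.58
position: [0.5941, 0.2368, 0.0507]
tool_rot: [-180.0, 0.0, 83.6]
wrist_force: [0.2, 0.8, -1.9]
opening: 0.0121
```

Request:
send_rows(deltas=[[[0,0,0.6],0,0],[[0,0,0.6],0,0],[[0,0,0],0,0]])

```text
clock: 12.95
position: [0.5941, 0.2368, 0.0495]
tool_rot: [-180.0, 0.0, 83.6]
wrist_force: [0.6, 0.0, -1.7]
opening: 0.0119
```

```bash
python3 - <<'E'
from h import *
for n in ("side","top"):
    im=viewer.grab_frame(n); cv2.imwrite(f"pics/{n}6.png",im[:,:,::-1])
go(.5943,.2361,.052,83.65)
crop('pics/side6.png','pics/s6.png',130,254,160,130,5)
crop('pics/top6.png','pics/t6.png',70,150,110,110,6)
E
```

```text
clk 13.05 pos [0.5941 0.2368 0.0495] rot [-179.9989    0.0016   83.6405] F [ 1.2339 -0.3977 -1.4043] T [-0.0077  0.1252 -0.0212] open 0.011590246949574494 q [17.6 42.2 87.6 -0.  50.2 23.9]
shift mm [-0.7  0.2 -2.5] -0.0002
```

View pics/s6.png

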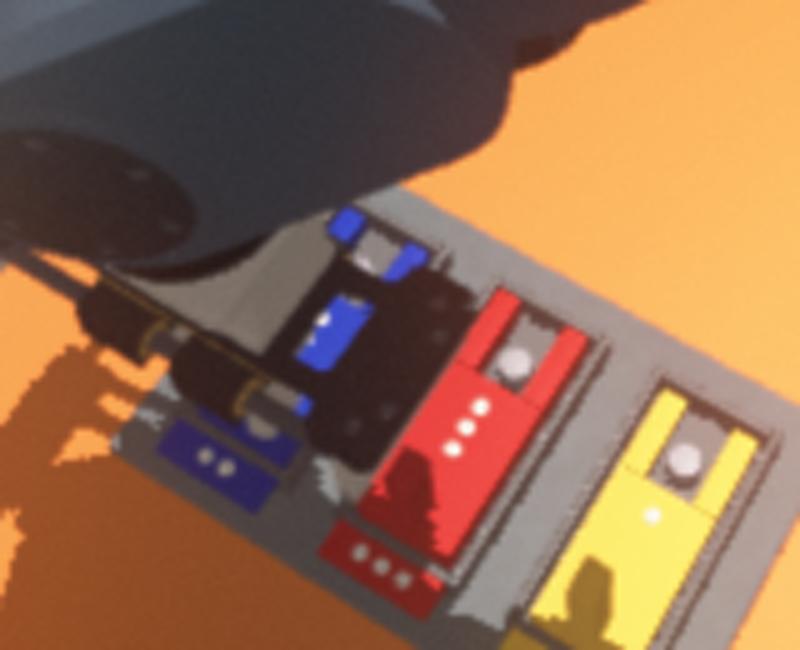

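View pics/t6.png

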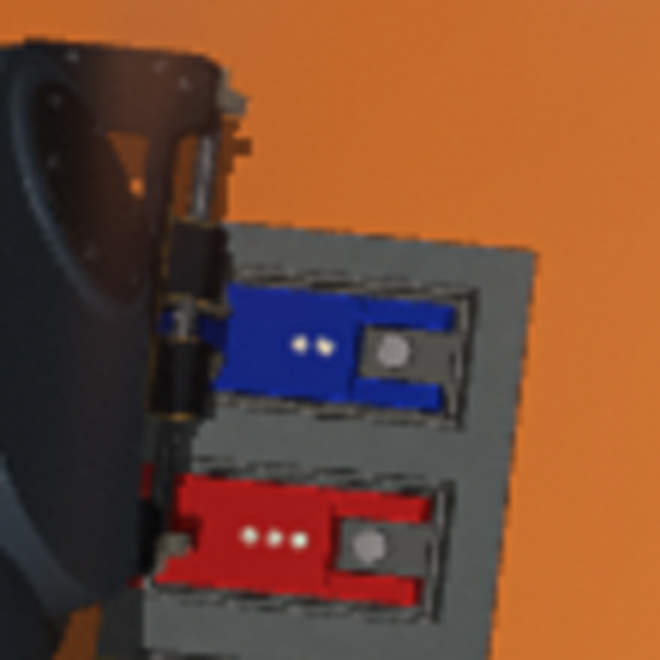

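Request:
send_rows(deltas=[[[0,0,0.6],0,0],[[0,0,0.6],0,0],[[0,0,0],0,0]])

```text
clock: 13.42
position: [0.5942, 0.2368, 0.0487]
tool_rot: [180.0, -0.0, 83.6]
wrist_force: [-2.5, 0.0, 5.7]
opening: 0.0117
```

Request:
send_rows(deltas=[[[0,0,0.6],0,0],[[0,0,0.6],0,0],[[0,0,0],0,0]])

```text
clock: 13.8
position: [0.5942, 0.2369, 0.0486]
tool_rot: [180.0, 0.0, 83.6]
wrist_force: [-6.8, -1.9, 17.0]
opening: 0.0115
```

Request:
send_rows(deltas=[[[0,0,0.6],0,0],[[0,0,0.6],0,0],[[0,0,0],0,0]])

```text
clock: 14.18
position: [0.5942, 0.2369, 0.0486]
tool_rot: [180.0, -0.0, 83.6]
wrist_force: [-12.9, -4.2, 29.1]
opening: 0.0122
```

Request:
send_rows(deltas=[[[0,0,-1.2],0,0],[[0,0,-1],0,0],[[0,0,0],0,0]])

```text
clock: 14.55
position: [0.5942, 0.2369, 0.0487]
tool_rot: [180.0, -0.0, 83.6]
wrist_force: [-4.2, -0.9, 7.7]
opening: 0.0118
```

```bash
python3 - <<'E'
from h import *
for n in ("side","top"):
    im=viewer.grab_frame(n); cv2.imwrite(f"pics/{n}7.png",im[:,:,::-1])
go(.5943,.2361,.052,83.65)
a=cv2.imread('pics/top7.png')[190:240,85:170];b=cv2.imread('pics/side7.png')[280:350,160:240]
cv2.imwrite('pics/t7.png',cv2.resize(a,None,fx=9,fy=9,interpolation=2));cv2.imwrite('pics/s7.png',cv2.resize(b,None,fx=8,fy=8,interpolation=2))
E
```

```text
clk 14.65 pos [0.5942 0.2369 0.0486] rot [179.9952  -0.0012  83.6448] F [-3.5472 -1.0716  8.6092] T [-0.2598  0.7867  0.0112] open 0.011835876051664664 q [17.6 42.3 87.6 -0.  50.1 23.9]
shift mm [-0.7  0.2 -3.4] -0.0001
```

View pics/t7.png

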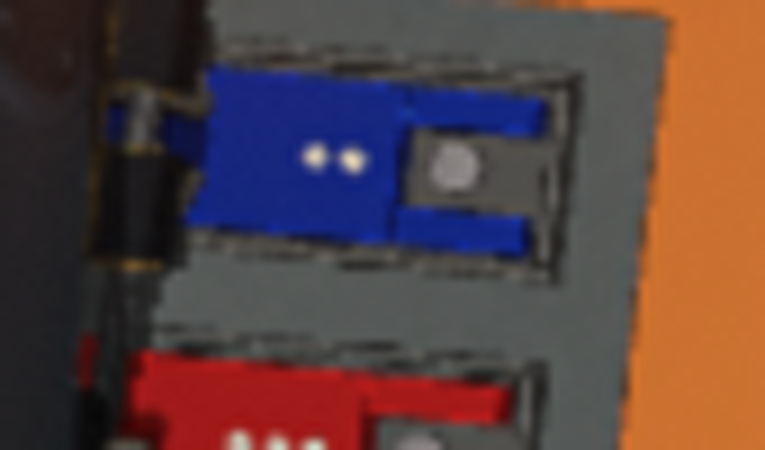

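View pics/s7.png

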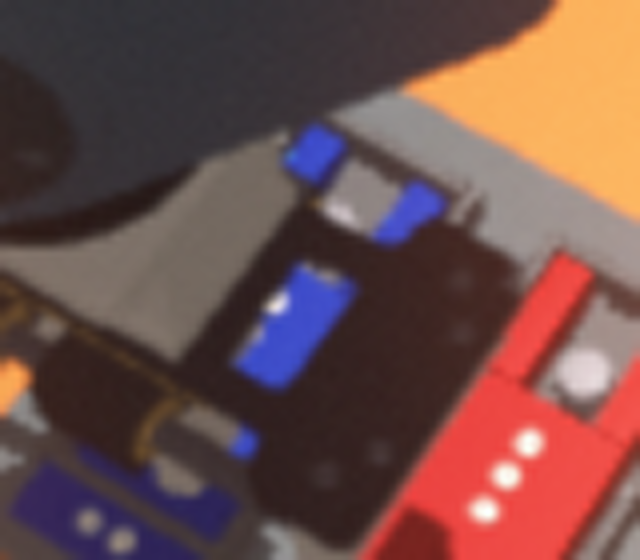

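```bash
python3 - <<'E'
from h import *
print(tri(o(85,190,9,[(352,160)])[0],o(160,280,8,[(277,300)])[0]))
# fork tips: outer corners
for a,b in (((545,98),(308,126)),((527,215),(405,182))): print(tri(o(85,190,9,[a])[0],o(160,280,8,[b])[0]))
t=o(85,190,9,[(455,167)]);print('pin',cast('top',t,.021))
print('red dot mid blue slot',cast('top',o(85,190,9,[(402,165),(536,180)]),.024))
# red ref: 3 dots in both initial pics
print(tri(o(75,180,5,[(204,298)])[0],o(150,280,5,[(366,297)])[0]))
E
```

```text
[0.5877 0.1891 0.0273]
[0.6057 0.1391 0.0217]
[0.5736 0.1434 0.0226]
pin [[0.5866 0.1633 0.021 ]]
red dot mid blue slot [[0.5871 0.1768 0.024 ]
 [0.5825 0.1405 0.024 ]]
[0.5112 0.2073 0.0298]
```

Request:
send_rows(deltas=[[[0,0,-0.5],0,0],[[0,0,0],0,0.05],[[0,0,0],0,0.15],[[0,0,0],0,0.2],[[0,0,0],0,0.28],[[0,0,0],0,0.28]])

```text
clock: 15.4
position: [0.5941, 0.2368, 0.0486]
tool_rot: [-180.0, 0.0, 83.6]
wrist_force: [0.1, 0.1, 0.4]
opening: 0.0257
```

Request:
send_rows(deltas=[[[0,0,-4],0,0.28],[[0,0,-8],0,0.28],[[0,0,-20],0,0.28],[[0,0,-50],0,0.28],[[0,0,-50],0,0.28],[[0,0,-20],0,0.28],[[0,0,0],0,0.28]])

```text
clock: 16.27
position: [0.5948, 0.2371, 0.2034]
tool_rot: [179.8, -0.1, 83.6]
wrist_force: [-0.2, 0.3, -0.3]
opening: 0.026
```

```bash
python3 - <<'E'
from h import *
for n in ("side","top"):
    im=viewer.grab_frame(n); cv2.imwrite(f"pics/{n}8.png",im[:,:,::-1])
go(.555,-.1709,.2,83.65)
crop('pics/side8.png','pics/s8.png',130,254,160,130,5)
crop('pics/top8.png','pics/t8.png',70,150,110,110,6)
E
```

```text
clk 16.375 pos [0.5938 0.2367 0.2003] rot [-179.9708    0.0133   83.6406] F [ 0.5731 -0.6772 -0.3708] T [-0.039   0.0636 -0.0309] open 0.025856847383955515 q [17.6 31.5 82.5 -0.  66.  23.9]
shift mm [-409.4    6.6    0.4] -0.0002
```

View pics/s8.png

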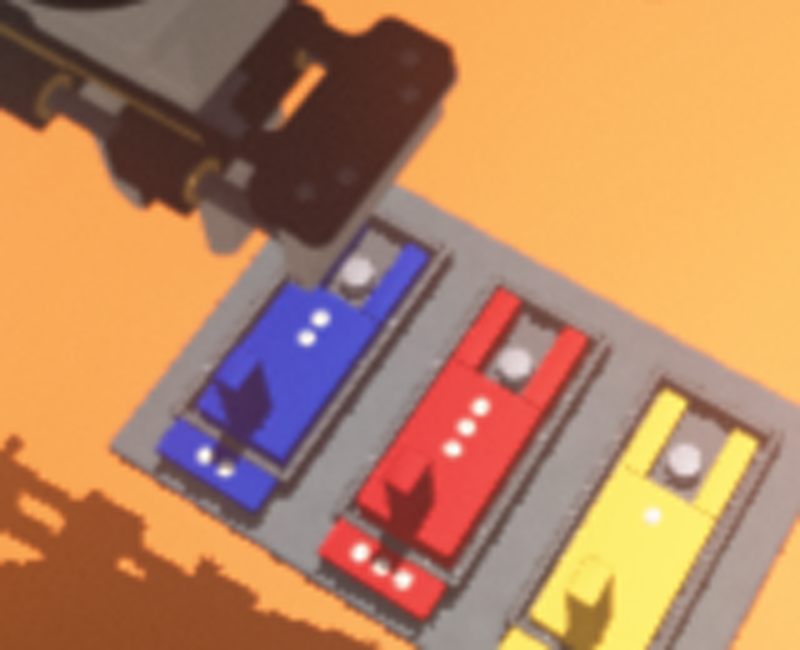

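View pics/t8.png

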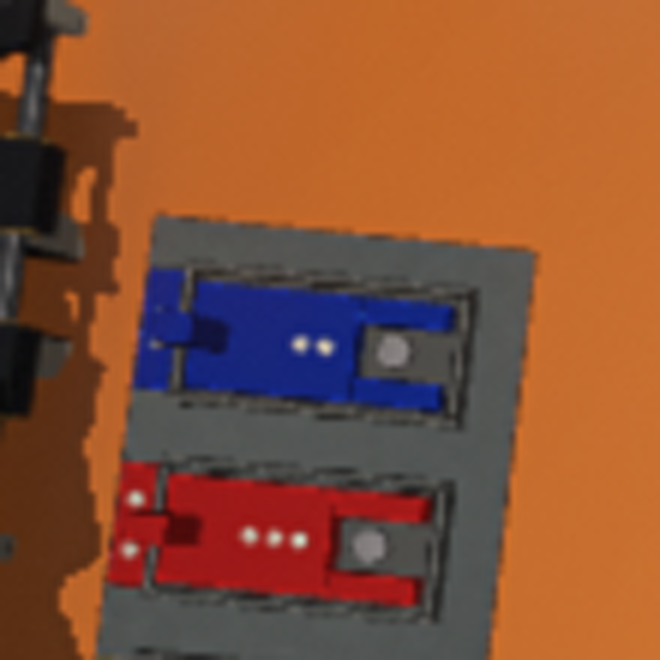

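```bash
python3 - <<'E'
from h import *
for n,s,w in (('top','pics/top8.png',(240,185,75,65)),('side','pics/side8.png',(255,160,45,40))):
    x,y,ww,hh=w; im=cv2.imread(s)[y:y+hh,x:x+ww]; hsv=cv2.cvtColor(im,cv2.COLOR_BGR2HSV)
    cv2.imwrite(f'pics/cap_{n}.png',cv2.resize(im,None,fx=9,fy=9,interpolation=2))
    m=((hsv[...,1]<60)&(hsv[...,2]>170)).astype(np.uint8); k,l,st,ce=cv2.connectedComponentsWithStats(m)
    for i in range(1,k):
        if st[i,4]>50:
            cs,_=cv2.findContours((l==i).astype(np.uint8),0,1); c=max(cs,key=len); e=cv2.fitEllipse(cv2.convexHull(c)); print(n,st[i],e[0][0]+x,e[0][1]+y,e[1], cast(n,[[e[0][0]+x,e[0][1]+y]],.1365))
E
```

```text
top [   0    0   74   65 1840] 269.231632232666 216.3632869720459 (60.35622787475586, 108.35308074951172) [[ 0.5553 -0.1602  0.1365]]
top [ 27  24  16  16 170] 274.3137397766113 216.18330764770508 (15.0197172164917, 15.697076797485352) [[ 0.5556 -0.1713  0.1365]]
```

Request:
send_rows(deltas=[[[-15,0,0],0,0.6],[[-32,0,0],-0.17,0.6],[[0,0,0],-0.17,0.6],[[0,0,0],-0.17,0.6],[[0,0,0],-0.17,0.6],[[0,0,0],-0.17,0.6],[[0,0,0],-0.17,0.6],[[0,0,0],-0.17,0.6],[[0,0,0],-0.17,0.6],[[0,0,0],-0.17,0.6],[[0,0,0],-0.17,0.6],[[0,0,0],-0.17,0.6],[[0,0,0],0,0.6]])

```text
clock: 18.0
position: [0.5886, 0.1892, 0.1998]
tool_rot: [-180.0, -0.1, -169.3]
wrist_force: [-0.4, -0.3, 0.2]
opening: 0.0559
```

```bash
python3 - <<'E'
from h import *
go(.555,-.1709,.2,214)
E
```

```text
clk 18.0 pos [0.5886 0.1892 0.1998] rot [-179.9869   -0.0894 -169.3082] F [-0.3624 -0.3231  0.2437] T [ 0.0415 -0.0707  0.0425] open 0.05594567039443467 q [ 13.5  29.4  86.1  -0.   64.6 -87.2]
shift mm [  99.8 -347.7    0. ] -0.4068
```

View pics/cap_top.png

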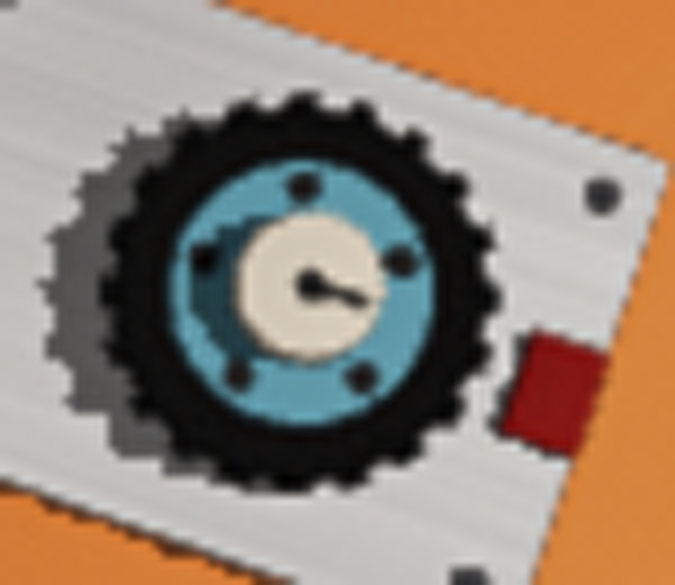

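View pics/cap_side.png

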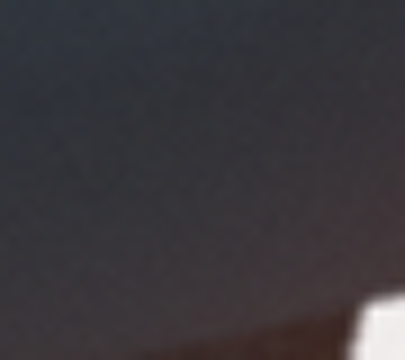

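Request:
send_rows(deltas=[[[5,-17,0],0,0.6],[[10,-36,0],0,0.6],[[12,-42,0],0,0.6],[[12,-42,0],0,0.6],[[12,-42,0],0,0.6],[[12,-42,0],0,0.6],[[12,-42,0],0,0.6],[[12,-42,0],0,0.6],[[9,-31,0],0,0.6],[[3.5,-12,0],0,0.6],[[0,0,0],-0.13,0.6],[[0,0,0],-0.14,0.6],[[0,0,0],-0.14,0.6],[[0,0,0],0,0.6],[[0,0,0],0,0.6]])

```text
clock: 19.88
position: [0.5562, -0.1701, 0.2006]
tool_rot: [180.0, -0.0, -145.9]
wrist_force: [-0.6, 0.3, 0.2]
opening: 0.0556
```

```bash
python3 - <<'E'
from h import *
im=viewer.grab_frame("side"); cv2.imwrite("pics/side9.png",im[:,:,::-1])
go(.5553,-.1711,.1285)
crop('pics/side9.png','pics/s9.png',210,90,130,120,5)
E
```

```text
clk 19.925 pos [ 0.5562 -0.1702  0.2006] rot [ 179.9929   -0.0008 -145.8875] F [0.3209 0.1719 0.2898] T [ 0.1335  0.0144 -0.0523] open 0.055971732682094995 q [ -21.6   25.6   92.     0.    62.4 -145.7]
shift mm [ 1.3 -0.3 72.1]
```

View pics/s9.png

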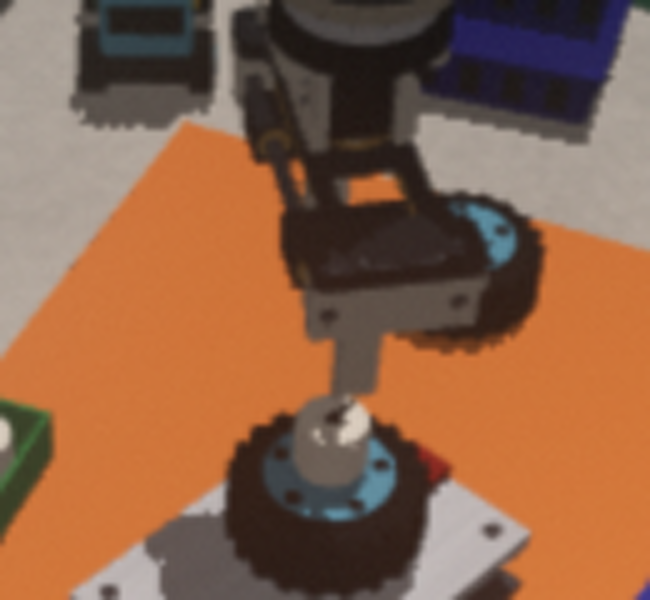

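Request:
send_rows(deltas=[[[1.3,-0.3,25],0,0.6],[[0,0,25],0,0.6],[[0,0,10],0,0.6],[[0,0,6],0,0.6],[[0,0,4],0,0.6],[[0,0,1.2],0,0.6],[[0,0,0],0,0.5],[[0,0,0],0,0.45],[[0,0,0],0,0.43]])

```text
clock: 21.05
position: [0.5555, -0.1714, 0.1296]
tool_rot: [-180.0, 0.0, -145.7]
wrist_force: [0.2, -0.1, -0.2]
opening: 0.0404
```

```bash
python3 - <<'E'
from h import *
im=viewer.grab_frame("side"); cv2.imwrite("pics/side10.png",im[:,:,::-1])
go(.5553,-.1711,.1285)
crop('pics/side10.png','pics/s10.png',230,110,100,110,5)
E
```

```text
clk 21.1 pos [ 0.5554 -0.1713  0.1296] rot [-179.9934    0.0053 -145.7256] F [-0.5511 -0.3159 -0.4301] T [ 0.0949  0.0446 -0.0496] open 0.03991623820744594 q [ -21.7   30.7   95.2    0.    54.1 -146. ]
shift mm [-0.   0.3  1.1]
```

View pics/s10.png

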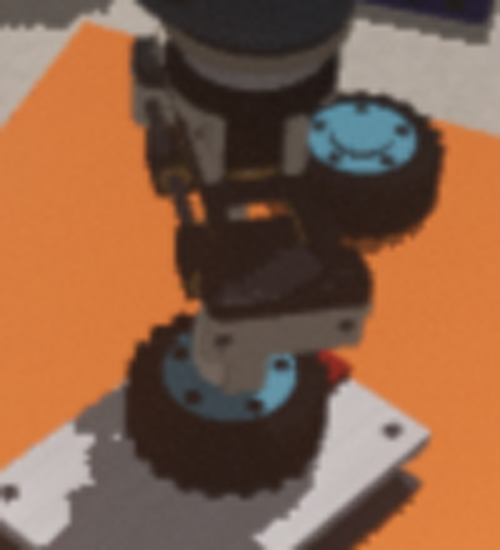

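Request:
send_rows(deltas=[[[0,0,1],0,0.41],[[0,0,0],0,0.38],[[0,0,0],0,0.34],[[0,0,0],0,0.2],[[0,0,0],0,0.1],[[0,0,0],0,0],[[0,0,0],0,0]])

```text
clock: 21.98
position: [0.5552, -0.1711, 0.1283]
tool_rot: [180.0, -0.0, -145.7]
wrist_force: [-2.1, 4.5, 0.1]
opening: 0.0359
```

```bash
python3 - <<'E'
from h import *
go(.5553,-.1711,.1285)
E
```

```text
clk 21.975 pos [ 0.5552 -0.1711  0.1283] rot [ 179.9575   -0.0156 -145.7238] F [-2.1324  4.5191  0.0633] T [ 0.9528  0.5583 -0.0351] open 0.03587738437310196 q [ -21.7   30.7   95.3    0.    54.  -146. ]
shift mm [-0.1 -0.1 -0.2]
```

Request:
send_rows(deltas=[[[0,0.3,0],0,0],[[0,0,0.03],0.08,0],[[0,0,0.07],0.15,0],[[0,0,0.07],0.15,0],[[0,0,0.07],0.15,0],[[0,0,0.07],0.15,0],[[0,0,0.03],0.07,0],[[0,0,0],0,0]])

```text
clock: 22.98
position: [0.5552, -0.1709, 0.128]
tool_rot: [180.0, -0.0, 171.3]
wrist_force: [-2.6, 5.2, -0.5]
opening: 0.0355
```

```bash
python3 - <<'E'
from h import *
go(.5553,-.1711,.1285)
E
```

```text
clk 22.975 pos [ 0.5552 -0.1709  0.128 ] rot [179.9855  -0.0122 171.3327] F [-2.5848  5.1541 -0.5337] T [ 0.8663  0.3657 -0.0596] open 0.03552736140863722 q [ -21.7   30.8   95.3    0.    53.9 -103.1]
shift mm [-0.2 -0.1 -0.5]
```

Request:
send_rows(deltas=[[[0.2,0.4,0],0,0],[[0,0,0.03],0.08,0],[[0,0,0.07],0.15,0],[[0,0,0.07],0.15,0],[[0,0,0.07],0.15,0],[[0,0,0.07],0.15,0],[[0,0,0.07],0.15,0],[[0,0,0.03],0.07,0],[[0,0,0],0,0]])

```text
clock: 24.1
position: [0.5552, -0.1708, 0.1277]
tool_rot: [180.0, 0.0, 119.8]
wrist_force: [-0.2, 3.9, -2.2]
opening: 0.0355
```

```bash
python3 - <<'E'
from h import *
im=viewer.grab_frame("side"); cv2.imwrite("pics/side11.png",im[:,:,::-1])
go(.5553,-.1711,.1285)
crop('pics/side11.png','pics/s11.png',230,110,100,110,5)
E
```

```text
clk 24.15 pos [ 0.5552 -0.1707  0.1277] rot [179.9875   0.0172 119.8718] F [-1.3336  3.5143 -1.9143] T [0.4934 0.1    0.0053] open 0.03557567365487733 q [-21.7  30.8  95.4  -0.   53.9 -51.6]
shift mm [-0.4 -0.1 -0.8]
```

View pics/s11.png

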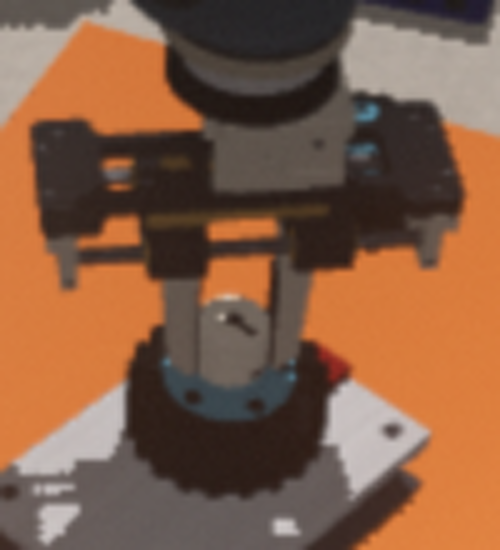

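Request:
send_rows(deltas=[[[-0.1,0.2,0],0.05,0],[[0,0,0.05],0.12,0],[[0,0,0.05],0.12,0],[[0,0,0.05],0.12,0],[[0,0,0.05],0.12,0],[[0,0,0.03],0.07,0],[[0,0,0],0,0]])

```text
clock: 25.02
position: [0.5553, -0.1707, 0.1274]
tool_rot: [180.0, 0.0, 85.5]
wrist_force: [-0.1, 2.5, -3.6]
opening: 0.0355
```

```bash
python3 - <<'E'
from h import *
go(.5553,-.1711,.1285)
E
```

```text
clk 25.025 pos [ 0.5553 -0.1707  0.1274] rot [179.9953   0.0061  85.4879] F [-0.146   2.497  -3.5535] T [ 0.3938  0.1342 -0.0634] open 0.03552593580757912 q [-21.7  30.8  95.3  -0.   53.9 -17.2]
shift mm [-0.4 -0.  -1.1]
```

Request:
send_rows(deltas=[[[0,0,0.2],0.06,0],[[0,0,0.03],0.06,0],[[0,0,0.03],0.06,0],[[0,0,0.03],0.06,0],[[0,0,0],0,0]])

```text
clock: 25.65
position: [0.5554, -0.1707, 0.1272]
tool_rot: [180.0, 0.0, 71.8]
wrist_force: [-1.2, 2.6, -1.1]
opening: 0.0355
```

```bash
python3 - <<'E'
from h import *
go(.5553,-.1711,.1285)
E
```

```text
clk 25.65 pos [ 0.5554 -0.1707  0.1272] rot [179.9848   0.0059  71.7662] F [-1.1671  2.5709 -1.135 ] T [ 0.4191  0.2217 -0.0592] open 0.03552024665264919 q [-21.7  30.8  95.3  -0.   53.8  -3.4]
shift mm [-0.4  0.  -1.3]
```

Request:
send_rows(deltas=[[[0,0,0.03],0.06,0],[[0,0,0.03],0.06,0],[[0,0,0.03],0.06,0],[[0,0,0.03],0.06,0],[[0,0,0],0,0]])

```text
clock: 26.28
position: [0.5554, -0.1707, 0.1271]
tool_rot: [180.0, -0.0, 58.0]
wrist_force: [0.6, 2.6, -1.6]
opening: 0.0358
```

```bash
python3 - <<'E'
from h import *
go(.5553,-.1711,.1285)
E
```

```text
clk 26.275 pos [ 0.5554 -0.1707  0.1271] rot [179.9788  -0.      58.0194] F [ 0.6279  2.6219 -1.5945] T [ 0.3016  0.2058 -0.0185] open 0.03575612742464036 q [-21.7  30.8  95.3  -0.   53.8  10.3]
shift mm [-0.4  0.1 -1.4]
```

Request:
send_rows(deltas=[[[0,0,0.03],0.06,0],[[0,0,0.03],0.06,0],[[0,0,0.03],0.06,0],[[0,0,0.03],0.06,0],[[0,0,0],0,0]])

```text
clock: 26.9
position: [0.5555, -0.1708, 0.127]
tool_rot: [180.0, -0.0, 44.3]
wrist_force: [0.2, 1.3, -1.6]
opening: 0.0354
```

```bash
python3 - <<'E'
from h import *
go(.5553,-.1711,.1285)
E
```

```text
clk 26.9 pos [ 0.5555 -0.1708  0.127 ] rot [179.9692  -0.008   44.2744] F [ 0.1588  1.2807 -1.5549] T [ 0.2889  0.0766 -0.0708] open 0.03541949300027925 q [-21.7  30.8  95.3  -0.   53.8  24.1]
shift mm [-0.4  0.1 -1.5]
```

Request:
send_rows(deltas=[[[0,0,0.03],0.06,0],[[0,0,0.03],0.06,0],[[0,0,0.03],0.06,0],[[0,0,0.03],0.06,0],[[0,0,0],0,0]])

```text
clock: 27.52
position: [0.5552, -0.171, 0.1269]
tool_rot: [180.0, 0.0, 30.6]
wrist_force: [-1.6, -0.8, -0.5]
opening: 0.0353
```

```bash
python3 - <<'E'
from h import *
go(.5553,-.1711,.1285)
E
```

```text
clk 27.525 pos [ 0.5552 -0.171   0.1269] rot [179.9714   0.0323  30.5627] F [-1.6405 -0.8488 -0.5169] T [-0.194   0.4529  0.3814] open 0.0352918477888974 q [-21.7  30.8  95.4  -0.1  53.8  37.8]
shift mm [ 0.   0.1 -1.6]
```

Request:
send_rows(deltas=[[[0,0,-0.03],-0.05,0],[[0,0,-0.03],-0.05,0],[[0,0,-0.02],-0.05,0],[[0,0,0],0,0]])

```text
clock: 28.02
position: [0.5552, -0.171, 0.1269]
tool_rot: [180.0, 0.0, 39.1]
wrist_force: [-1.2, -1.0, -0.9]
opening: 0.0355
```

```bash
python3 - <<'E'
from h import *
im=viewer.grab_frame("side"); cv2.imwrite("pics/side12.png",im[:,:,::-1])
im=viewer.grab_frame("top"); cv2.imwrite("pics/top12.png",im[:,:,::-1])
go(.5553,-.1711,.1285)
crop('pics/side12.png','pics/s12.png',250,140,60,60,10)
E
```

```text
clk 28.125 pos [ 0.5553 -0.171   0.1269] rot [179.979    0.0173  38.9634] F [-2.4382 -2.1778  0.2914] T [-0.4377  0.5413  0.0229] open 0.035738646325944305 q [-21.7  30.8  95.4  -0.   53.8  29.4]
shift mm [-0.   0.1 -1.6]
```

Request:
send_rows(deltas=[[[0,0,0.02],0.05,0],[[0,0,0],0,0]])

```text
clock: 28.38
position: [0.5553, -0.1709, 0.1269]
tool_rot: [180.0, 0.0, 36.1]
wrist_force: [-2.6, -1.6, -0.0]
opening: 0.0354
```

```bash
python3 - <<'E'
from h import *
go(.5553,-.1711,.1285)
E
```

```text
clk 28.375 pos [ 0.5553 -0.1709  0.1269] rot [179.9814   0.0147  36.0975] F [-2.6196 -1.5508 -0.0109] T [-0.6045  0.5811 -0.0609] open 0.03544738528339183 q [-21.7  30.8  95.4  -0.   53.8  32.2]
shift mm [-0.1  0.2 -1.6]
```

View pics/s12.png

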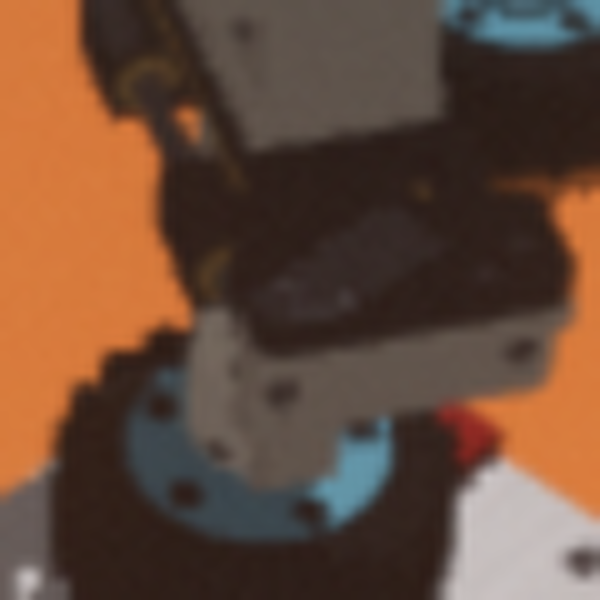

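Request:
send_rows(deltas=[[[0,0,0.01],0.03,0],[[0,0,0],0,0]])

```text
clock: 28.62
position: [0.5553, -0.1709, 0.1269]
tool_rot: [180.0, 0.0, 34.4]
wrist_force: [-3.8, -3.9, -0.8]
opening: 0.0358
```

```bash
python3 - <<'E'
from h import *
go(.5553,-.1711,.1285)
E
```

```text
clk 28.625 pos [ 0.5553 -0.1709  0.1269] rot [179.9806   0.013   34.3525] F [-3.7797 -3.8665 -0.8495] T [-0.8688  0.6596 -0.0548] open 0.03577325421593145 q [-21.7  30.8  95.4  -0.   53.8  34. ]
shift mm [-0.1  0.2 -1.6]
```

Request:
send_rows(deltas=[[[0,0,0.01],0.03,0],[[0,0,0],0,0]])

```text
clock: 28.88
position: [0.5552, -0.1709, 0.1269]
tool_rot: [180.0, 0.0, 32.6]
wrist_force: [-2.9, -4.4, -0.4]
opening: 0.0352
```

```bash
python3 - <<'E'
from h import *
go(.5553,-.1711,.1285)
E
```

```text
clk 28.875 pos [ 0.5552 -0.1709  0.1269] rot [179.9845   0.0158  32.6452] F [-2.9037 -4.4162 -0.3829] T [-0.8671  0.6922 -0.0603] open 0.035184814629427075 q [-21.7  30.8  95.4  -0.   53.8  35.7]
shift mm [-0.1  0.2 -1.6]
```

Request:
send_rows(deltas=[[[0,0,0.01],0.03,0],[[0,0,0],0,0]])

```text
clock: 29.12
position: [0.5552, -0.1709, 0.1269]
tool_rot: [180.0, 0.0, 31.0]
wrist_force: [-3.2, -5.0, -0.8]
opening: 0.0356
```

```bash
python3 - <<'E'
from h import *
go(.5553,-.1711,.1285)
E
```

```text
clk 29.125 pos [ 0.5552 -0.1709  0.1269] rot [179.9787   0.0225  30.9582] F [-3.1993 -5.0422 -0.805 ] T [-0.8263  0.6286  0.2732] open 0.0356316992141839 q [-21.7  30.8  95.4  -0.   53.8  37.4]
shift mm [-0.1  0.2 -1.6]
```

Request:
send_rows(deltas=[[[0,0,0],0.03,0],[[0,0,0],0,0]])

```text
clock: 29.38
position: [0.5555, -0.1707, 0.1269]
tool_rot: [180.0, -0.0, 29.3]
wrist_force: [-0.9, -3.9, -1.3]
opening: 0.0357
```

```bash
python3 - <<'E'
from h import *
go(.5553,-.1711,.1285)
E
```

```text
clk 29.375 pos [ 0.5555 -0.1707  0.1269] rot [179.9663  -0.0157  29.2658] F [-0.8744 -3.9214 -1.2544] T [-0.5877  0.3501  0.4205] open 0.035745294856042796 q [-21.7  30.8  95.3  -0.   53.8  39.1]
shift mm [-0.4  0.2 -1.6]
```

Request:
send_rows(deltas=[[[0,0,0],0.03,0],[[0,0,0],0,0]])

```text
clock: 29.62
position: [0.5558, -0.1706, 0.127]
tool_rot: [180.0, -0.1, 27.5]
wrist_force: [2.3, -2.1, -3.0]
opening: 0.0354
```

```bash
python3 - <<'E'
from h import *
go(.5553,-.1711,.1285)
E
```

```text
clk 29.625 pos [ 0.5558 -0.1706  0.127 ] rot [179.9626  -0.0507  27.488 ] F [ 2.3094 -2.1344 -2.9907] T [-0.3411 -0.2449  0.6095] open 0.035395363707108926 q [-21.7  30.9  95.3   0.   53.8  40.8]
shift mm [-0.7  0.2 -1.5]
```

Request:
send_rows(deltas=[[[0,0,0],-0.03,0],[[0,0,0],0,0]])

```text
clock: 29.88
position: [0.5557, -0.1706, 0.127]
tool_rot: [180.0, -0.1, 29.2]
wrist_force: [3.8, -1.3, -1.2]
opening: 0.0355
```

```bash
python3 - <<'E'
from h import *
go(.5553,-.1711,.1285)
E
```

```text
clk 29.875 pos [ 0.5557 -0.1706  0.127 ] rot [179.9753  -0.0602  29.2252] F [ 3.8446 -1.2904 -1.24  ] T [-0.2224 -0.5519  0.0728] open 0.03547436814029457 q [-21.7  30.8  95.3   0.   53.8  39.1]
shift mm [-0.6  0.2 -1.5]
```

Request:
send_rows(deltas=[[[0,0,0],-0.03,0],[[0,0,0],0,0]])

```text
clock: 30.12
position: [0.5557, -0.1706, 0.127]
tool_rot: [180.0, -0.0, 31.0]
wrist_force: [5.1, 0.1, -0.8]
opening: 0.0353
```

```bash
python3 - <<'E'
from h import *
go(.5553,-.1711,.1285)
E
```

```text
clk 30.125 pos [ 0.5557 -0.1706  0.127 ] rot [179.9717  -0.05    30.9567] F [ 5.1345  0.0981 -0.8146] T [-0.0753 -0.7563  0.0533] open 0.03529601633918441 q [-21.7  30.8  95.3   0.   53.8  37.4]
shift mm [-0.6  0.2 -1.5]
```

Request:
send_rows(deltas=[[[0,0,0],-0.03,0],[[0,0,0],0,0]])

```text
clock: 30.38
position: [0.5557, -0.1706, 0.127]
tool_rot: [180.0, -0.0, 32.7]
wrist_force: [4.4, -0.3, -1.1]
opening: 0.0355
```

```bash
python3 - <<'E'
from h import *
go(.5553,-.1711,.1285)
E
```

```text
clk 30.375 pos [ 0.5557 -0.1706  0.127 ] rot [179.9715  -0.0481  32.6595] F [ 4.3894 -0.3082 -1.1017] T [-0.0729 -0.7479  0.0986] open 0.03551152275937509 q [-21.7  30.8  95.3   0.   53.8  35.7]
shift mm [-0.6  0.2 -1.5]
```

Request:
send_rows(deltas=[[[-0.3,0,-0.05],-0.08,0],[[0,0,-0.06],-0.13,0],[[0,0,-0.06],-0.13,0],[[0,0,-0.06],-0.13,0],[[0,0,-0.06],-0.13,0],[[0,0,-0.06],-0.13,0],[[0,0,-0.06],-0.13,0],[[0,0,-0.06],-0.13,0],[[0,0,-0.06],-0.13,0],[[0,0,-0.06],-0.13,0],[[0,0,-0.06],-0.13,0],[[0,0,-0.04],-0.08,0],[[0,0,-0.02],-0.05,0],[[0,0,0],0,0],[[0,0,0],0,0]])

```text
clock: 32.25
position: [0.555, -0.1705, 0.1276]
tool_rot: [180.0, -0.0, 119.1]
wrist_force: [3.0, 4.0, 0.2]
opening: 0.0356
```

```bash
python3 - <<'E'
from h import *
im=viewer.grab_frame("side"); cv2.imwrite("pics/side13.png",im[:,:,::-1])
go(.5553,-.1711,.1285,119.0)
for k in (11,13):
    crop(f'pics/side{k}.png',f'pics/c{k}.png',262,160,24,36,16)
cv2.imwrite('pics/cc.png',np.hstack([cv2.imread('pics/c11.png'),cv2.imread('pics/c13.png')]))
crop('pics/side13.png','pics/s13.png',230,110,100,110,5)
E
```

```text
clk 32.3 pos [ 0.555  -0.1705  0.1275] rot [179.9976  -0.0383 119.1111] F [3.1355 4.6888 0.4233] T [ 0.6939 -0.5224  0.0022] open 0.035622128411454346 q [-21.7  30.8  95.4   0.   53.9 -50.8]
shift mm [-0.7 -0.  -1. ] 0.0019
```

View pics/cc.png

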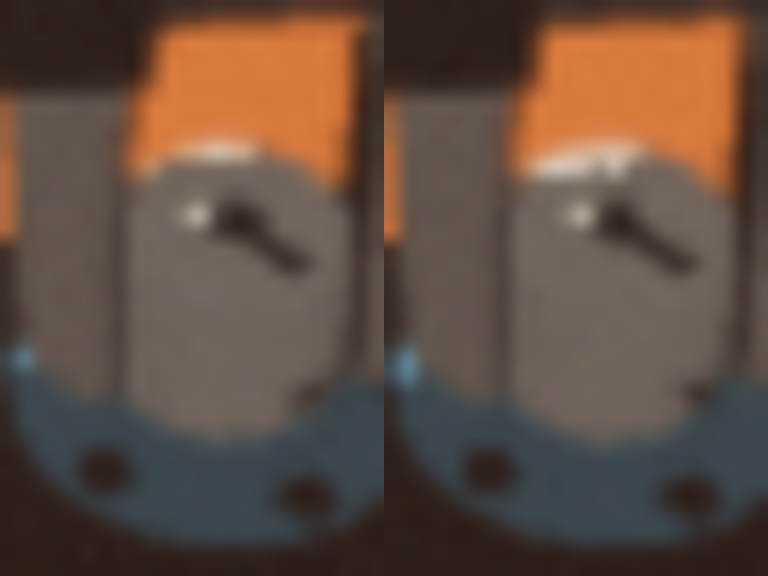

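View pics/s13.png

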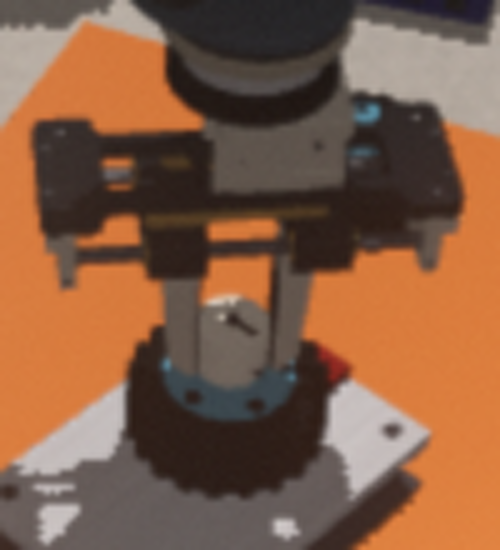

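```bash
python3 - <<'E'
from h import *
im=viewer.grab_frame("top"); cv2.imwrite("pics/top13.png",im[:,:,::-1])
a=cast('side',o(262,160,16,[(240,218),(305,265)]),.1365);b=cast('side',o(262,160,16,[(620-384,218),(690-384,267)]),.1362)
for w in(a,b): d=w[1]-w[0]; print(np.degrees(np.arctan2(d[1],d[0])))
go(.5553,-.1711,.1285,119.0)
E
```

```text
157.0770083221936
158.06823144131718
clk 32.35 pos [ 0.555  -0.1705  0.1276] rot [179.9947  -0.0347 119.121 ] F [2.9164 4.4032 2.1449] T [ 0.7335 -0.4352  0.0396] open 0.03554742135257605 q [-21.7  30.8  95.4   0.   53.9 -50.8]
shift mm [-0.7 -0.  -0.9] 0.0021
```

View pics/top13.png

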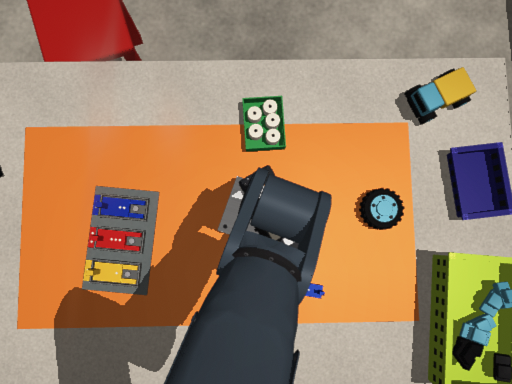

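View pics/side13.png

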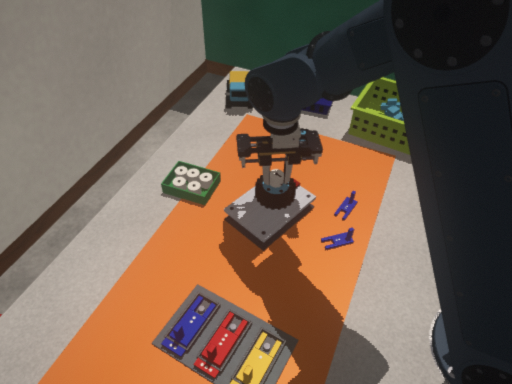

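```bash
python3 -c "
from station import arm
print(arm.job_done()); s=arm.sense(); print(s['clock'],s['position'],s['tool_rot'],s['opening'])"
```

```text
the job is handed in; nothing more can be done
None
the job is handed in; nothing more can be done
```

I drew the blue block out level by about 88 mm and lowered it into the blue-labelled pocket. I only opened the fingers once I felt the floor. I then screwed the cap clockwise to its stop, backed it off a quarter turn and handed in at about 32 s with the cap still gripped.

**Block:** both camera views show it between the pocket walls with the pin in its slot, sitting like the red and yellow blocks. The pocket sits about 8 mm above the table, on what looks like a base plate. The floor contact came about 2 mm lower than I had worked out.

**Cap:** the stop showed as a torque rise to about 0.6 N m. The tool was then at the height expected for a bottomed-out cap (127 mm).

**Quarter turn:** I probed the stop twice, and the cap slipped about 2–3° in the fingers. I set the quarter turn from where the torque dropped away when I released it. The cap's black line agreed to about 1–2°, so the back-off should be 90° to within about 3°.

**Last checks:** the grip was on at 35.5 mm and the cap had risen about 0.6 mm, against 0.75 mm expected. A steady side force of about 5 N remained on the cap. I did not check directly that the wheel spins free. In the last pictures the other blocks, the spare wheel and the tray had not moved.

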